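Hang two painted nesting-box roofs over the drying bar

ROBOT

A 7-joint arm with a two-finger parallel gripper is mounted at the origin on the work surface. World frame = base frame: x ahead of the robot, y to its left, z up, the work surface at z = 0. Lengths are in mm, angles in rad, forces in N, time in s.
With the tool pointing down it reaches from about 350 to 900 mm from the base axis. Payload 7.2 kg.
Tool frame: the origin (TCP) lies at the very end of the fingers, on their centre line; the grasp point (between the pads) lies 19 mm behind it; z points along the fingers, y is the line along which they close (so a half turn about z gives the same grasp; the last joint's range is limited). The gripper opens to 85 mm and grips with 20 to 120 N. Pads are 22 mm wide; open, the fingers measure 114 mm over their backs; the gripper's body (76 mm by 85 mm) begins 54 mm behind the grasp point. The pads swing forward as they close: fully open they stand 13 mm farther back than shut.
Start: joints at [-1.372, 0.411, -0.013, 1.596, 0.006, 1.134, -0.082], TCP at [164.788, 602.888, 231.297] pointing down, gripper open.
Joint ranges: [-2.95, 2.95], [-0.29, 1.99], [-1.47, 1.44], [0.14, 2.54], [-1.03, 4.17], [0.13, 1.85], [-2.86, 2.86]. Speed limits (rad/s): [2.39, 2.39, 3.01, 3.01, 3.14, 3.14, 3.14].

INTERFACE

Orientations are given as a rotation vector (axis times angle).
In Python, from cell import robot gives the robot as it stands.
- The arm moves only by the shell command python3 -m crank 'ROWS' [FORCE]. ROWS is a JSON object of lists of equal length, an entry for each row: "dp": the shift along the tool's x, y, z in m, a list of three; "delta_rot": the turn, a rotation vector about the tool's x, y, z in rad, a list of three; "grip": the gripper's target within -1 to 1 (shut at 1, half-way at 0, fully open at -1). A call has exactly 8 rows; each row shifts and turns the commanded pose from where the row before left it, along the tool's axes as they then stand; what a row does not reach is not made up. A row lasts 1/8 s, in which the tool goes at most 62.5 mm and 10.7 degrees, less where a joint would pass 70% of its speed; a pose out of reach is approached as far as the arm can. A call is refused whole if a number of a shift passes 0.0625 or a number of a turn 0.188, either way. A call with a gripper value outside its range is refused whole. The fingers move at their own pace and stop on an object; FORCE is the grip in N (left out, the last holds). Time passes only in rows, so rows that do not move let the fingers close, or fill a call up. It gives the time, the measured TCP pose, the force, the opening and the grip force at its end, in the units of the state.
- robot.sense(): the state, without advancing time (a new reading comes with each control period).
- robot.read_camera(name): name is "side" or "top"; returns the picture (420x560x3 uint8, blue, green, red); there is no depth.
- robot.camera_params(name): a dict with "intrinsics" (3x3 intrinsics, pixels), "rvec" (rotation vector, rad) and "tvec" (3), from world to camera coordinates, as OpenCV has them. Camera axes: x right, y down, z forward; pixel columns grow to the right and rows downward; lengths in mm; the calibration is good to about 2 mm. A picture is of the moment at which its call begins. camera_params takes no time and is no camera call.
- robot.job_done(): hands the job in; it is judged then, once.
Trained networks look in the newest picture that a camera, given by its name, has taken for a name from the list of things; names that differ only in an ending like _2 or _b are one class to them, and where a whole thing is asked for, a point or a joint stands for the part that bears it (a point fixed in the world has none). Each returns a list of dicts, best first, with "conf" (0 to 1); they miss things now and then, are a little off and sometimes report something else, mostly with a low value. They report only what shows in the picture. A call takes as long as a camera call. They do not tell look-alikes from the thing itself.
- robot.spot_in(camera, query): "pixel" ([column, row] in pixels, amid what is visible of it).
- robot.mark_of(camera, query): "pixel" ([column, row] in pixels: a listed point, or the origin of a listed thing).
The state is a dict: "clock": time; "joints": joint angles; "dq": joint speeds; "effort": joint torques, N m; "tool_pos": TCP position; "tool_rot": TCP orientation; "ft_force": force on the tool from outside, world axes, zero at the start; "wrist_torque": the same for the moment, N m; "width": finger opening in mm; "finger_force": force on a finger pad.
Only numpy, scipy, OpenCV 4.12 (cv2) and the standard library are available. Lean on these libraries where they do the work, as an engineer would, in place of code of your own. Each camera call takes 0.05 s, during which the arm holds its last target. There are 200 camera calls.

TASK

First bring the loose drip tray up to the drying rack so that it butts flush, square and in line against the rack's own tray with no gap between them, and let go of it. Then hang both painted roofs astride the drying bar like saddles, ridge along the bar: the long roof in the long bay and the short roof in the short bay, in either order; set them down rather than dropping them. Keep the tray closed up, and leave the nesting-box body, the paint jar and the cardboard tube alone.

Things in the scene. Friction and masses are not known exactly. Their poses are not given: they have to be found in the camera images.
- rack: Fixed drying rack. End posts (16 mm thick, 50 mm deep in x, 130 mm high) at y = +-144.5 mm carry a 12 mm thick aluminium bar along y, axis at x = 0, z = 120 mm. Behind it is the rack's own grey drip tray, 100 (x) by 220 (y) by 28 mm high, from x = 0 to +100 mm. Origin: on the table below the bar, mid tray front face. x points away from the robot's side; the loose tray belongs at x = -100 to 0.
- bay_long (a point): Middle of the long bay, a point on the bar's axis, 120 mm above the table; axes as the rack's. The bay is 155 mm long, at the rack's -y end, between a post and the divider: a 40 mm disc, 6 mm thick, on the bar at rack y = +21.5 mm.
- bay_short (a point): Middle of the short bay, a point on the bar's axis, 120 mm above the table; axes as the rack's. The bay is 112 mm long, at the rack's +y end, between the divider disc and the other post.
- tray: Loose grey drip tray, an open box 100 mm (its x) by 220 mm (its y), 28 mm high, walls and floor 8 mm thick, about 0.4 kg, standing on the table on the robot's side of the rack, some centimetres short of it and askew. Origin: centre of its underside; its +x side faces the rack's tray.
- tray_back (a point): Middle of the lower edge of the loose tray's rack-side (+x) face, 50 mm from the tray's origin, at table height; axes as the tray's.
- roof_long: Red gable roof 120 mm long (ridge along its y), 131 mm wide, standing on its eaves. Panels 6 mm thick, 95 mm from ridge to eave, 40 degrees from vertical. Underside of ridge 73 mm above the eaves. Bare wooden grip block on the ridge, 16 mm wide (x), 60 mm long (y), z = 73 to 105 mm; beside it the panels start at z = 73 and fall away. 0.11 kg. Origin: centre, at eave level. Same after a half turn.
- roof_long_ridge (a point): Underside of the long roof's ridge, mid length, 73 mm above its origin. When the roof hangs on the bar this point is about 9 mm above the bar's axis.
- roof_short: The short red-painted gable roof: as the long one in every way but only 80 mm long along its ridge (y), about 0.07 kg. Same grip block and heights. Origin: centre, at the level of the eaves.
- roof_short_ridge (a point): Underside of the short roof's ridge, mid length, 73 mm above its origin. When the roof hangs on the bar this point is about 9 mm above the bar's axis.
- box_body: Bystander: unpainted nesting-box body, a plywood block 100 x 100 x 110 mm with a round black hole and a perch. Origin: centre of its underside.
- paint_jar: Bystander: closed paint jar, 60 mm diameter, 85 mm high. Origin: centre of its underside.
- tube: Bystander: light cardboard tube standing on end, 44 mm diameter, 100 mm high. Origin: centre of its underside.
There are look-alikes about, which are no part of the job. What is shaped like the roof_short but yellow is not meant. There is more than one size of the tray; the one meant has the size given above.

How it is judged:
By the outcome, as a careful person would: the job done as asked, in the order asked, and still so for the second after the job is handed in, with the robot touching nothing.
It also fails if it takes over 72 s, if anything falls off the work surface, if the arm or the gripper's body presses on something with over 40 N, if the wrist force passes 120 N, or if a joint passes its speed limit or range.

## Working session

There is one attempt and no reset: what is moved stays moved. The work goes in short steps, Python scripts to look and compute and a shell command to move; the robot and the scene stay as the last step left them, time stands still between calls to the robot, and variables do not carry over. Pictures are saved under pics/ and viewed, at most 10 in all, crops included, and the job is handed in when it is done.

```bash
ls; mkdir -p pics; cat > h.py <<'E'
from cell import robot
import cv2, numpy as np
from scipy.spatial.transform import Rotation as R
def cam(n):
    p=robot.camera_params(n); return np.array(p["intrinsics"],float),np.array(p["rvec"],float),np.array(p["tvec"],float)
def ray(n,px,z):
    K,r,t=cam(n); M=cv2.Rodrigues(r)[0]; c=-M.T@t.ravel()
    d=M.T@np.linalg.inv(K)@np.array([px[0],px[1],1.]); s=(z-c[2])/d[2]; return c+s*d
def proj(n,P):
    K,r,t=cam(n); return cv2.projectPoints(np.array(P,float).reshape(-1,3),r,t,K,None)[0].reshape(-1,2)
def snap(n,f):
    im=robot.read_camera(n); cv2.imwrite("pics/"+f,im); return im
E
python3 - <<'E'
from h import *
s=robot.sense(); print({k:np.round(v,3) for k,v in s.items()})
for n in("side","top"):
    snap(n,n+"0.png"); K,r,t=cam(n); M=cv2.Rodrigues(r)[0]; print(n,K.tolist(),(-M.T@t.ravel()).round(),M.round(2).tolist())
    for q,z in[("rack",0),("bay_long",120),("bay_short",120),("tray",0),("tray_back",0),("roof_long_ridge",73),("roof_short_ridge",73),("box_body",0),("paint_jar",0),("tube",0)]:
        for d in robot.mark_of(n,q)[:4]: print(q,np.round(d["pixel"],1),round(d["conf"],2),ray(n,d["pixel"],z).round(0)[:2])
E
```

```text
pics
{'clock': np.float64(0.0), 'joints': array([-1.372,  0.412, -0.013,  1.597,  0.006,  1.134, -0.082]), 'dq': array([-0.002,  0.001,  0.001, -0.   , -0.   ,  0.001,  0.001]), 'effort': array([-2.0000e-03, -6.0062e+01,  6.8100e-01, -2.9942e+01,  1.4000e-02,
        1.1000e-02,  0.0000e+00]), 'tool_pos': array([164.65 , 602.391, 230.458]), 'tool_rot': array([-4.180e-01, -3.114e+00,  3.000e-03]), 'ft_force': array([-0.198, -0.653, -0.699]), 'wrist_torque': array([-0.004, -0.032, -0.03 ]), 'finger_force': np.float64(0.0), 'width': np.float64(85.297)}
side [[424.20424201166736, 0.0, 275.61521800859964], [0.0, 424.20424201166736, 206.31483963362606], [0.0, 0.0, 1.0]] [ 347. -943.  662.] [[0.99, -0.15, 0.03], [-0.05, -0.49, -0.87], [0.14, 0.86, -0.49]]
rack [321.1 235.5] 0.9 [640.  31.]
bay_long [329.8 208.9] 0.92 [639. -26.]
bay_long [230.2 186.7] 0.69 [391. 125.]
bay_short [323.1 184.1] 0.85 [657. 115.]
bay_short [230.7 169.4] 0.74 [399. 241.]
bay_short [282.9 232.6] 0.27 [ 500. -124.]
tray [282.2 229.6] 0.79 [535.  74.]
tray [217.6 258.7] 0.63 [346. -46.]
tray_back [228.6 257.1] 0.9 [
[... 436 characters left out ...]
16.   14. 1217.] [[-0.02, -1.0, 0.0], [-0.99, 0.02, -0.16], [0.16, -0.01, -0.99]]
rack [265.5 171. ] 0.78 [637.  34.]
bay_long [282.5 159. ] 0.83 [641. -19.]
bay_short [239.4 156.2] 0.76 [652. 109.]
tray [255.5 199.9] 0.86 [542.  68.]
tray [296.5 259.6] 0.6 [348. -60.]
tray_back [287.2 250.2] 0.87 [378. -31.]
tray_back [260.6 185.5] 0.64 [589.  51.]
roof_long_ridge [166.  241.1] 0.72 [408. 333.]
roof_short_ridge [375.  236.6] 0.77 [ 410. -292.]
roof_short_ridge [416.3 288.7] 0.63 [ 255. -404.]
roof_short_ridge [256.5 200.9] 0.42 [525.  62.]
box_body [388.7 153.7] 0.82 [ 689. -374.]
paint_jar [160.3 166.2] 0.91 [659. 379.]
tube [174.6 240.8] 0.72 [414. 326.]
tube [196.7 147. ] 0.6 [723. 260.]
```

View pics/top0.png

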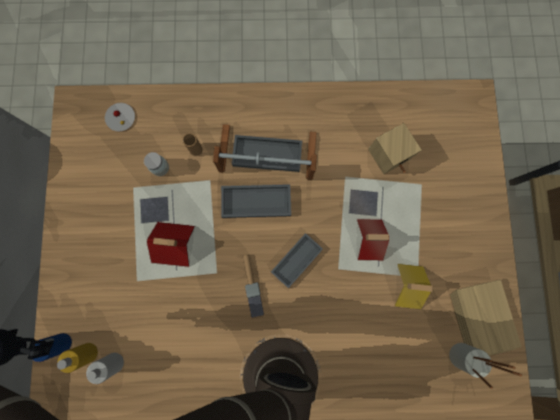

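View pics/side0.png

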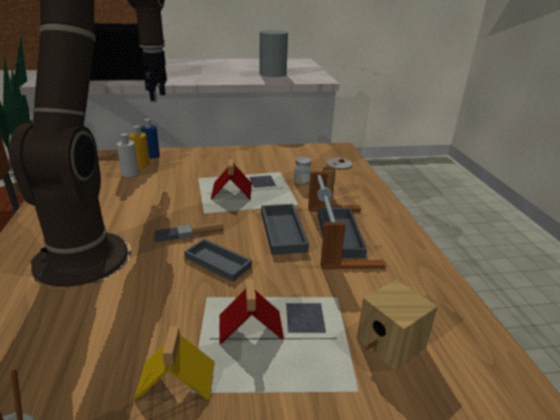

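```bash
python3 - <<'E'
from h import *
im=cv2.imread("pics/top0.png")
a=im[120:225,210:325]; a=cv2.resize(a,None,fx=5,fy=5,interpolation=cv2.INTER_CUBIC)
b=np.hstack([im[215:270,140:200],im[215:270,350:395]]); b=cv2.resize(b,None,fx=7,fy=7,interpolation=cv2.INTER_CUBIC)
cv2.imwrite("pics/a.png",a); cv2.imwrite("pics/b.png",b)
E
```

```text
(no output)
```

View pics/a.png

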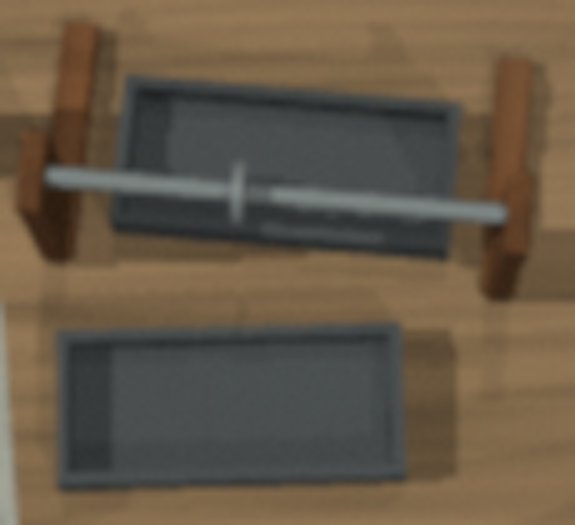

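View pics/b.png

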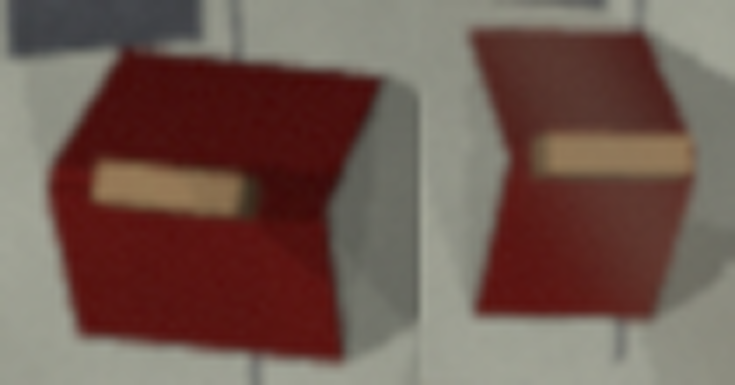

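```bash
python3 - <<'E'
from h import *
def w(pts,ox,oy,s,z): return np.array([ray("top",((x+.5)/s-.5+ox,(y+.5)/s-.5+oy),z)[:2] for x,y in pts])
def rect(P,name,z):  # order BL(+y,+x) BR(-y,+x) FR FL
    c=P.mean(0); d=(P[0]-P[1])+(P[3]-P[2]); e=(P[0]-P[3])+(P[1]-P[2])
    print(name,"c",c.round(1),"yaw",np.degrees(np.arctan2(-d[0],d[1])).round(1),np.degrees(np.arctan2(e[1],e[0])).round(1),"size",np.linalg.norm(d)/2,np.linalg.norm(e)/2)
rect(w([(58,332),(400,324),(406,475),(60,485)],210,120,5,28),"tray",28)
rect(w([(127,77),(460,103),(447,248),(110,221)],210,120,5,28),"racktray",28)
B=w([(48,178),(505,213)],210,120,5,126);d=B[0]-B[1];print("bar",B.round(1),np.degrees(np.arctan2(-d[0],d[1])))
print("disc",w([(238,190)],210,120,5,120))
rect(w([(95,160),(245,175),(243,213),(93,200)],140,215,7,105),"long",105)
rect(w([(545,133),(692,133),(692,174),(545,176)],350-60,215,7,105),"short",105)
E
```

```text
tray c [535.1  65.5] yaw 0.5 0.9 size 217.2973499567053 97.65341113897577
racktray c [693.   28.5] yaw -5.7 -6.6 size 216.91322880911645 97.26088020684206
bar [[ 654.4  168. ]
 [ 628.3 -101.4]] -5.525791913170044
disc [[646.92837315  56.09263741]]
long c [404.9 330.4] yaw -6.4 -1.3 size 62.61117356073314 16.136959098393554
short c [ 407.2 -292.2] yaw -0.7 -3.6 size 61.23690825971061 17.502579031161904
```

```bash
cat >> h.py <<'E'
def plan(x,y,z,deg,n=8,cmd=None):
    """constant row twist (m, rad) taking the tool to (x,y,z), pointing down, tool y at azimuth deg"""
    s=robot.sense(); p0=np.array(s["tool_pos"]); R0=R.from_rotvec(s["tool_rot"])
    a=np.radians(deg); yv=np.array([np.cos(a),np.sin(a),0]); zv=np.array([0,0,-1.]); R1=R.from_matrix(np.c_[np.cross(yv,zv),yv,zv])
    w=(R0.inv()*R1).as_rotvec(); 
    A=sum((R.from_rotvec(w*k/n)).as_matrix() for k in range(n))
    d=np.linalg.solve(A,R0.inv().apply(np.array([x,y,z])-p0))
    print("n",n,"dp",(d/1000).round(4).tolist(),"rot",(w/n).round(4).tolist(),"speed %.1f mm/row"%np.linalg.norm(d))
def st():
    s=robot.sense(); m=R.from_rotvec(s["tool_rot"]).as_matrix()
    print("t %.2f"%s["clock"],np.round(s["tool_pos"],1),"az %.2f tilt %.2f"%(np.degrees(np.arctan2(m[1,1],m[0,1])),np.degrees(np.arccos(-m[2,2]))),"w %.1f ff %.1f"%(s["width"],s["finger_force"]),"F",np.round(s["ft_force"],1))
E
python3 -c "
from h import *
st(); plan(489,65,150,0.6,16)"
```

```text
t 1.10 [164.7 602.9 231.3] az 74.72 tilt 0.00 w 85.3 ff 0.0 F [ 0.3  0.6 -0.3]
n 16 dp [-0.0416, -0.0065, 0.0051] rot [-0.0, -0.0, 0.0808] speed 42.4 mm/row
```

```bash
R='never'; python3 -m crank '{"dp":[[-0.0416,-0.0065,0.0051],[-0.0416,-0.0065,0.0051],[-0.0416,-0.0065,0.0051],[-0.0416,-0.0065,0.0051],[-0.0416,-0.0065,0.0051],[-0.0416,-0.0065,0.0051],[-0.0416,-0.0065,0.0051],[-0.0416,-0.0065,0.0051]],"delta_rot":[[0,0,0.0808],[0,0,0.0808],[0,0,0.0808],[0,0,0.0808],[0,0,0.0808],[0,0,0.0808],[0,0,0.0808],[0,0,0.0808]],"grip":[-1,-1,-1,-1,-1,-1,-1,-1]}' 40
python3 -m crank '{"dp":[[-0.0416,-0.0065,0.0051],[-0.0416,-0.0065,0.0051],[-0.0416,-0.0065,0.0051],[-0.0416,-0.0065,0.0051],[-0.0416,-0.0065,0.0051],[-0.0416,-0.0065,0.0051],[-0.0416,-0.0065,0.0051],[-0.0416,-0.0065,0.0051]],"delta_rot":[[0,0,0.0808],[0,0,0.0808],[0,0,0.0808],[0,0,0.0808],[0,0,0.0808],[0,0,0.0808],[0,0,0.0808],[0,0,0.0808]],"grip":[-1,-1,-1,-1,-1,-1,-1,-1]}'
python3 -c "
from h import *
st(); plan(489,65,11,0.6,8)"
```

```text
clock: 2.1
tool_pos: [418.0, 387.4, 190.5]
tool_rot: [1.389, 2.818, 0.001]
ft_force: [0.6, -0.1, -0.2]
width: 85.3
finger_force: 0.0
clock: 3.1
tool_pos: [489.5, 64.0, 149.8]
tool_rot: [2.212, 2.231, 0.001]
ft_force: [0.2, -0.8, 0.5]
width: 85.1
finger_force: 0.0
t 3.10 [489.5  64.  149.8] az 0.49 tilt 0.05 w 85.1 ff 0.0 F [ 0.2 -0.8  0.5]
n 8 dp [0.0001, -0.0001, 0.0173] rot [0.0001, -0.0, -0.0003] speed 17.3 mm/row
```

```bash
python3 -m crank '{"dp":[[0,0,0.0276],[0,0,0.0276],[0,0,0.0276],[0,0,0.0276],[0,0,0.0276],[0,0,0],[0,0,0],[0,0,0]],"delta_rot":[[0,0,0],[0,0,0],[0,0,0],[0,0,0],[0,0,0],[0,0,0],[0,0,0],[0,0,0]],"grip":[-1,-1,-1,-1,-1,1,1,1]}' 40
python3 -m crank '{"dp":[[0,0,0],[0,0,0],[0,0,0],[0,0,0],[0,0,0],[0,0,0],[0,0,0],[0,0,0]],"delta_rot":[[0,0,0],[0,0,0],[0,0,0],[0,0,0],[0,0,0],[0,0,0],[0,0,0],[0,0,0]],"grip":[1,1,1,1,1,1,1,1]}'
python3 -c "
from h import *
st(); im=snap('top','t1.png'); 
cv2.imwrite('pics/t1c.png',cv2.resize(im[120:225,210:325],None,fx=5,fy=5,interpolation=cv2.INTER_CUBIC))"
```

```text
clock: 4.1
tool_pos: [490.1, 65.5, 12.8]
tool_rot: [2.208, 2.233, 0.003]
ft_force: [0.4, 0.6, -0.3]
width: 32.5
finger_force: 0.0
clock: 5.1
tool_pos: [489.6, 65.6, 12.6]
tool_rot: [2.209, 2.234, 0.002]
ft_force: [-1.3, -0.4, 6.9]
width: 7.3
finger_force: 41.6
t 5.10 [489.6  65.6  12.6] az 0.64 tilt 0.07 w 7.3 ff 41.6 F [-1.3 -0.4  6.9]
```

View pics/t1c.png

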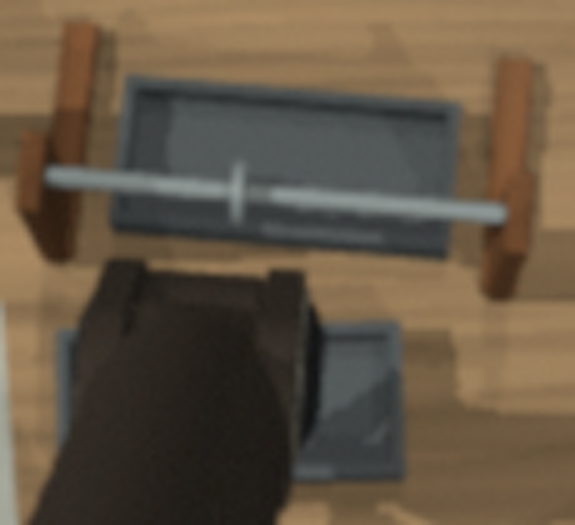

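```bash
python3 -c "
from h import *
plan(536.5,43.9,12.6,-5.6,8)"
```

```text
n 8 dp [-0.0025, 0.006, -0.0] rot [0.0001, -0.0001, 0.0136] speed 6.5 mm/row
```

```bash
python3 -m crank '{"dp":[[-0.0025,0.006,0],[-0.0025,0.006,0],[-0.0025,0.006,0],[-0.0025,0.006,0],[-0.0025,0.006,0],[-0.0025,0.006,0],[-0.0025,0.006,0],[-0.0025,0.006,0]],"delta_rot":[[0,0,0.0136],[0,0,0.0136],[0,0,0.0136],[0,0,0.0136],[0,0,0.0136],[0,0,0.0136],[0,0,0.0136],[0,0,0.0136]],"grip":[1,1,1,1,1,1,1,1]}'
python3 -c "
from h import *
st(); im=snap('top','t2.png'); c=lambda q: cv2.resize(q,None,fx=5,fy=5,interpolation=cv2.INTER_CUBIC)
s=snap('side','s2.png'); cv2.imwrite('pics/t2c.png',np.hstack([c(im[130:210,215:300]),c(s[195:275,255:330])]))"
```

```text
clock: 6.15
tool_pos: [533.2, 46.8, 12.5]
tool_rot: [-2.318, -2.109, 0.003]
ft_force: [-13.3, 7.9, 19.1]
width: 6.7
finger_force: 43.9
t 6.15 [533.2  46.8  12.5] az -5.40 tilt 0.43 w 6.7 ff 43.9 F [-13.3   7.9  19.1]
```

View pics/t2c.png

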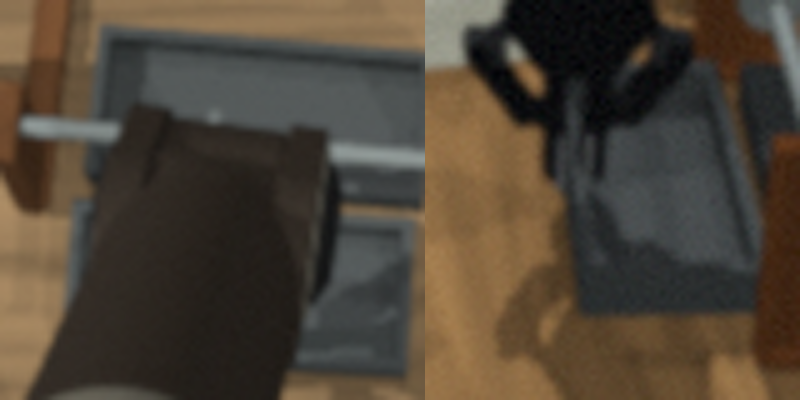

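```bash
python3 -m crank '{"dp":[[-0.003,0,0],[-0.003,0,0],[0,0.002,0],[0,0.002,0],[0,0.002,0],[0,0.002,0],[0,0.002,0],[0,0.002,0]],"delta_rot":[[0,0,0],[0,0,0],[0,0,0],[0,0,0],[0,0,0],[0,0,0],[0,0,0],[0,0,0]],"grip":[1,1,1,1,1,1,1,1]}'
python3 -c "
from h import *
st(); im=snap('top','t3.png'); c=lambda q: cv2.resize(q,None,fx=5,fy=5,interpolation=cv2.INTER_CUBIC)
s=snap('side','s3.png'); cv2.imwrite('pics/t3c.png',np.hstack([c(im[130:210,215:305]),c(s[195:275,260:329])]))"
```

```text
clock: 7.25
tool_pos: [536.5, 39.5, 12.4]
tool_rot: [-2.311, -2.101, 0.019]
ft_force: [-42.1, 8.0, 53.1]
width: 7.0
finger_force: 49.0
t 7.25 [536.5  39.5  12.4] az -5.45 tilt 1.29 w 7.0 ff 49.0 F [-42.1   8.   53.1]
```

View pics/t3c.png

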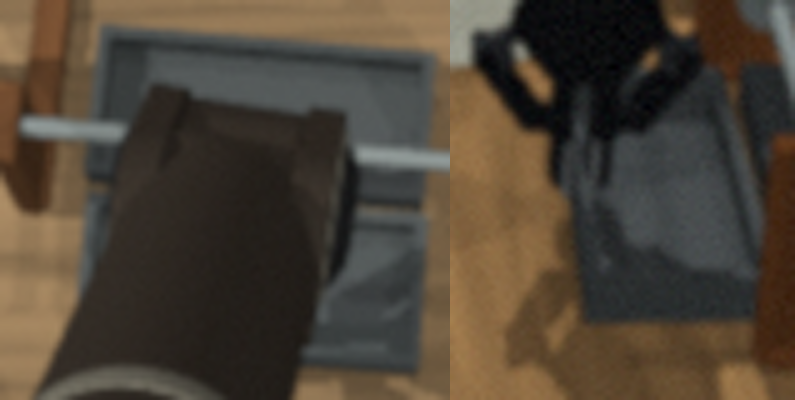

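```bash
python3 -m crank '{"dp":[[0,0,-0.001],[0,0,-0.001],[0,0,-0.001],[0,0,-0.001],[0,0.001,0],[0,0.001,0],[0,0,0],[0,0,0]],"delta_rot":[[0,0,0],[0,0,0],[0,0,0],[0,0,0],[0,0,0],[0,0,0],[0,0,0],[0,0,0]],"grip":[1,1,1,1,1,1,1,1]}'
python3 -c "
from h import *
st()"
```

```text
clock: 8.35
tool_pos: [546.4, 37.3, 14.2]
tool_rot: [-2.323, -2.107, 0.007]
ft_force: [-7.9, 4.5, -5.4]
width: 6.7
finger_force: 40.1
t 8.35 [546.4  37.3  14.2] az -5.57 tilt 0.41 w 6.7 ff 40.1 F [-7.9  4.5 -5.4]
```

```bash
python3 -m crank '{"dp":[[0,0.001,0],[0,0.001,0],[0,0.001,0],[0,0.001,0],[0,0.001,0],[0,0,0],[0,0,0],[0,0,0]],"delta_rot":[[0,0,0],[0,0,0],[0,0,0],[0,0,0],[0,0,0],[0,0,0],[0,0,0],[0,0,0]],"grip":[1,1,1,1,1,1,1,1]}'
python3 -c "
from h import *
st(); im=snap('top','t4.png'); c=lambda q: cv2.resize(q,None,fx=6,fy=6,interpolation=cv2.INTER_CUBIC)
s=snap('side','s4.png'); cv2.imwrite('pics/t4c.png',np.hstack([c(im[140:205,220:305]),c(s[205:270,285:330])]))"
```

```text
clock: 9.35
tool_pos: [546.6, 37.3, 13.0]
tool_rot: [-2.317, -2.103, 0.017]
ft_force: [-19.8, 6.0, -0.4]
width: 6.7
finger_force: 41.1
t 9.35 [546.6  37.3  13. ] az -5.54 tilt 0.94 w 6.7 ff 41.1 F [-19.8   6.   -0.4]
```

View pics/t4c.png

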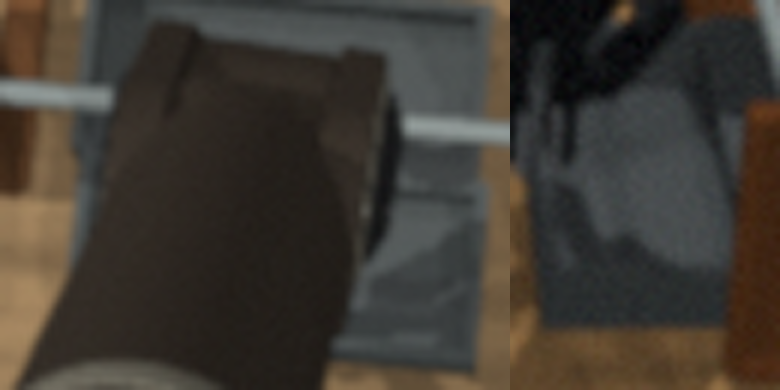

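```bash
cat > edges.py <<'E'
from h import *
# world-line profiles along rack y at several rack x on plane z=28 : find brown->grey crossings near y=+-110
O=np.array([642,33.5]); a=np.radians(-5.6); X=np.array([np.cos(a),np.sin(a)]); Y=np.array([-X[1],X[0]])
def edges(f,xs=(-95,-85,-75,-65,-55,-45,-35,-25,-15,15,25,35,45,55,65,75,85,95),z=28):
    im=cv2.imread("pics/"+f).astype(np.float32); im=im[:,:,2]-im[:,:,0]
    for x in xs:
        o=[]
        for s in(1,-1):
            t=np.arange(90,132,.5); P=[np.r_[O+x*X+s*v*Y,z] for v in t]; px=proj("top",P).astype(np.float32)
            v=cv2.remap(im,px[:,:1],px[:,1:],cv2.INTER_LINEAR).ravel(); i=np.argmax(v>20); o.append((s*t[i],round(float(v[-1]))))
        print(x,o)
E
python3 -c "
from edges import *
edges('top0.png',(15,25,35,45,55,65,75,85));print();edges('t4.png')"
```

```text
15 [(np.float64(111.0), 40), (np.float64(-109.5), 36)]
25 [(np.float64(90.0), 2), (np.float64(-90.0), -5)]
35 [(np.float64(90.0), 3), (np.float64(-90.0), 17)]
45 [(np.float64(111.0), 43), (np.float64(-110.0), 52)]
55 [(np.float64(111.5), 44), (np.float64(-110.0), 50)]
65 [(np.float64(111.0), 44), (np.float64(-110.5), 46)]
75 [(np.float64(110.5), 45), (np.float64(-110.0), 48)]
85 [(np.float64(109.5), 52), (np.float64(-110.0), 50)]

-95 [(np.float64(111.5), 67), (np.float64(-114.0), 46)]
-85 [(np.float64(107.5), 67), (np.float64(-113.5), 50)]
-75 [(np.float64(104.0), 67), (np.float64(-114.5), 49)]
-65 [(np.float64(103.0), 57), (np.float64(-114.5), 44)]
-55 [(np.float64(104.5), 59), (np.float64(-114.0), 45)]
-45 [(np.float64(104.0), 64), (np.float64(-114.0), 48)]
-35 [(np.float64(104.0), 66), (np.float64(-115.0), 46)]
-25 [(np.float64(105.0), 49), (np.float64(-114.5), 40)]
-15 [(np.float64(105.0), 46), (np.float64(-115.0), 47)]
15 [(np.float64(110.5), 45), (np.float64(-109.0), 40)]
25 [(np.float64(90.0), 1), (np.float64(-90.0), -5)]
35 [(np.float64(90.0), 3), (np.float64(-115.5), 19)]
45 [(np.float64(111.0), 47), (np.float64(-109.5), 59)]
55 [(np.float64(111.0), 44), (np.float64(-109.5), 57)]
65 [(np.float64(111.0), 44), (np.float64(-110.0), 53)]
75 [(np.float64(110.0), 45), (np.float64(-109.5), 54)]
85 [(np.float64(109.0), 54), (np.float64(-109.5), 58)]
95 [(np.float64(108.5), 54), (np.float64(-109.5), 61)]
```

```bash
python3 -m crank '{"dp":[[0,-0.003,0],[0,-0.003,0],[0.002,0,0],[0.002,0,0],[0.002,0,0],[0.002,0,0],[0,0,0],[0,0,0]],"delta_rot":[[0,0,0],[0,0,0],[0,0,0],[0,0,0],[0,0,0],[0,0,0],[0,0,0],[0,0,0]],"grip":[1,1,1,1,1,1,1,1]}'
python3 -c "
from edges import *
st();snap('top','t5.png');edges('t5.png',(-65,-55,-45,-35,-25))"
```

```text
clock: 10.45
tool_pos: [547.0, 42.6, 14.4]
tool_rot: [-2.327, -2.107, 0.008]
ft_force: [-6.4, -3.2, -4.4]
width: 6.7
finger_force: 40.2
t 10.45 [547.   42.6  14.4] az -5.68 tilt 0.33 w 6.7 ff 40.2 F [-6.4 -3.2 -4.4]
-65 [(np.float64(108.5), 58), (np.float64(-109.0), 45)]
-55 [(np.float64(109.5), 58), (np.float64(-109.0), 45)]
-45 [(np.float64(109.5), 64), (np.float64(-109.5), 49)]
-35 [(np.float64(109.5), 66), (np.float64(-109.0), 46)]
-25 [(np.float64(110.5), 49), (np.float64(-109.0), 41)]
```

```bash
python3 -m crank '{"dp":[[0,0.002,0],[0,0.002,0],[0,0.002,0],[0,0.002,0],[0,0.001,0],[0,0,0],[0,-0.003,0],[0,-0.002,0]],"delta_rot":[[0,0,0],[0,0,0],[0,0,0],[0,0,0],[0,0,0],[0,0,0],[0,0,0],[0,0,0]],"grip":[1,1,1,1,1,1,1,1]}'
python3 -m crank '{"dp":[[0,0,0],[0,0,0],[0,0,0],[0,0,-0.02],[0,0,-0.05],[0,0,-0.05],[0,0,-0.05],[0,0,-0.04]],"delta_rot":[[0,0,0],[0,0,0],[0,0,0],[0,0,0],[0,0,0],[0,0,0],[0,0,0],[0,0,0]],"grip":[-0.6,-0.6,-0.6,-0.6,-0.6,-0.8,-1,-1]}'
python3 -c "
from h import *
st();plan(404.9,330.4,200,-6.4,8)"
```

```text
clock: 11.5
tool_pos: [547.1, 42.6, 13.5]
tool_rot: [-2.323, -2.104, 0.016]
ft_force: [-13.1, -0.9, -2.4]
width: 6.7
finger_force: 40.5
clock: 12.5
tool_pos: [554.4, 43.8, 228.3]
tool_rot: [2.326, 2.109, 0.004]
ft_force: [0.6, 1.0, 0.2]
width: 85.3
finger_force: 0.0
t 12.50 [554.4  43.8 228.3] az -5.60 tilt 0.17 w 85.3 ff 0.0 F [0.6 1.  0.2]
n 8 dp [0.0337, -0.0223, 0.0035] rot [0.0003, -0.0001, 0.0017] speed 40.6 mm/row
```

```bash
python3 -m crank '{"dp":[[0.0337,-0.0223,0.0035],[0.0337,-0.0223,0.0035],[0.0337,-0.0223,0.0035],[0.0337,-0.0223,0.0035],[0.0337,-0.0223,0.0035],[0.0337,-0.0223,0.0035],[0.0337,-0.0223,0.0035],[0.0337,-0.0223,0.0035]],"delta_rot":[[0,0,0.0017],[0,0,0.0017],[0,0,0.0017],[0,0,0.0017],[0,0,0.0017],[0,0,0.0017],[0,0,0.0017],[0,0,0.0017]],"grip":[-1,-1,-1,-1,-1,-1,-1,-1]}'
python3 -c "
from edges import *
st();plan(404.9,330.4,80,-6.5,8);im=snap('top','t6.png');edges('t6.png',(-95,-80,-65,-50,-35,-20,15,45,65))
g=im.astype(np.float32);g=g[:,:,2]-g[:,:,0]
for y in (-95,-80,-60,-40,-20,0,20,40,60,80,95):
  t=np.arange(-25,2,1.);px=proj('top',[np.r_[O+v*X+y*Y,28] for v in t]).astype(np.float32);print(y,cv2.remap(im[:,:,1].astype(np.float32),px[:,:1],px[:,1:],1).ravel().round().astype(int))
cv2.imwrite('pics/t6c.png',cv2.resize(im[135:205,215:310],None,fx=8,fy=8,interpolation=cv2.INTER_CUBIC))"
```

```text
clock: 13.5
tool_pos: [403.9, 331.9, 198.1]
tool_rot: [-2.342, -2.094, -0.003]
ft_force: [0.6, 0.3, -0.7]
width: 85.5
finger_force: 0.0
t 13.50 [403.9 331.9 198.1] az -6.39 tilt 0.10 w 85.5 ff 0.0 F [ 0.6  0.3 -0.7]
n 8 dp [-0.0002, 0.0001, 0.0148] rot [0.0001, -0.0002, 0.0002] speed 14.8 mm/row
-95 [(np.float64(109.0), 64), (np.float64(-109.0), 43)]
-80 [(np.float64(109.5), 64), (np.float64(-109.0), 48)]
-65 [(np.float64(110.0), 55), (np.float64(-110.0), 43)]
-50 [(np.float64(109.5), 59), (np.float64(-109.5), 46)]
-35 [(np.float64(109.5), 63), (np.float64(-109.5), 44)]
-20 [(np.float64(110.5), 44), (np.float64(-110.0), 46)]
15 [(np.float64(111.0), 42), (np.float64(-109.0), 37)]
45 [(np.float64(111.0), 46), (np.float64(-110.0), 57)]
65 [(np.float64(111.0), 48), (np.float64(-110.0), 51)]
-95 [79 79 78 77 76 75 74 73 71 69 68 65 62 58 56 58 61 63 65 67 68 68 68 67
 66 66 65]
-80 [86 85 83 82 81 80 79 79 78 78 75 72 68 65 62 59 57 61 64 67 68 69 69 69
 67 66 64]
-60 [86 86 85 84 83 82 81 80 78 76 74 72 68 64 60 61 63 65 69 73 77 81 82 83
 85 85 85]
-40 [86 85 84 83 82 81 80 79 79 78 76 72 69 66 63 61 59 64 69 74 77 81 83 85
 85 86 86]
-20 [85 84 83 82 80 80 79 79 78 77 75 74 70 66 63 63 64 66 68 73 77 81 83 84
 86 86 86]
0 [86 85 84 83 82 81 80 80 79 79 77 74 71 68 65 61 59 62 67 71 76 80 83 86
 86 86 86]
20 [86 86 85 84 83 81 80 79 78 74 70 66 62 58 53 51 52 53 54 56 59 62 62 62
 62 63 63]
40 [86 85 84 83 82 80 79 76 73 70 67 63 58 55 53 51 49 51 54 56 58 61 63 65
 65 64 64]
60 [86 86 84 80 76 72 69 65 62 60 58 56 54 53 51 50 51 52 53 55 58 60 61 62
 62 63 63]
80 [66 64 63 61 60 59 58 58 58 58 57 56 54 53 52 51 50 52 54 57 59 61 62 64
 64 64 63]
95 [65 65 65 64 62 61 60 58 57 56 55 54 53 52 50 48 50 52 53 55 57 60 61 62
 63 64 64]
```

View pics/t6c.png

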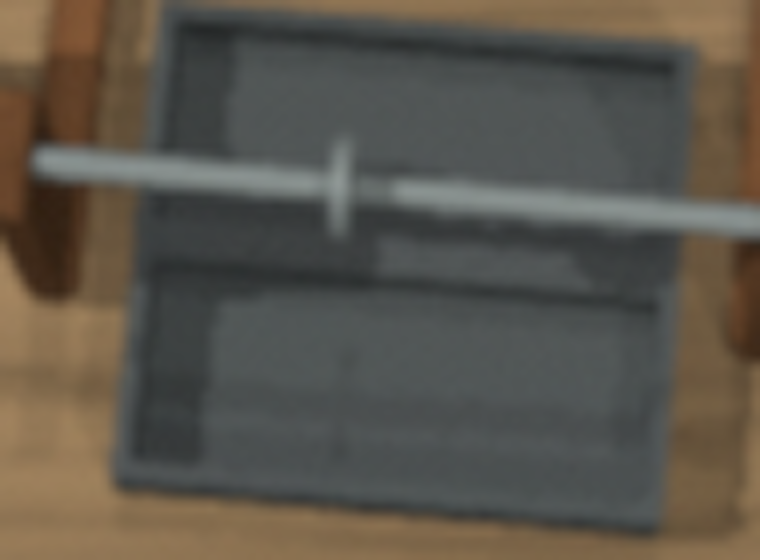

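```bash
python3 -m crank '{"dp":[[0,0,0.024],[0,0,0.024],[0,0,0.024],[0,0,0.024],[0,0,0.022],[0,0,0],[0,0,0],[0,0,0]],"delta_rot":[[0,0,0],[0,0,0],[0,0,0],[0,0,0],[0,0,0],[0,0,0],[0,0,0],[0,0,0]],"grip":[-1,-1,-1,-1,-1,0.3,0.5,0.5]}' 40
python3 -m crank '{"dp":[[0,0,0],[0,0,0],[0,0,0],[0,0,0],[0,0,0],[0,0,0],[0,0,-0.01],[0,0,-0.02]],"delta_rot":[[0,0,0],[0,0,0],[0,0,0],[0,0,0],[0,0,0],[0,0,0],[0,0,0],[0,0,0]],"grip":[1,1,1,1,1,1,1,1]}'
python3 -c "
from h import *
st()"
```

```text
clock: 14.55
tool_pos: [404.6, 331.0, 80.8]
tool_rot: [-2.341, -2.094, -0.003]
ft_force: [-0.2, 0.3, -0.0]
width: 32.2
finger_force: 0.0
clock: 15.55
tool_pos: [403.4, 329.9, 109.6]
tool_rot: [2.341, 2.094, -0.003]
ft_force: [0.6, 1.3, -0.5]
width: 15.1
finger_force: 43.5
t 15.55 [403.4 329.9 109.6] az -6.38 tilt 0.12 w 15.1 ff 43.5 F [ 0.6  1.3 -0.5]
```

```bash
python3 -m crank '{"dp":[[0,0,-0.025],[0,0,-0.03],[0,0,-0.03],[0,0,-0.03],[0,0,-0.025],[0,0,-0.01],[0,0,0],[0,0,0]],"delta_rot":[[0,0,0],[0,0,0],[0,0,0],[0,0,0],[0,0,0],[0,0,0],[0,0,0],[0,0,0]],"grip":[1,1,1,1,1,1,1,1]}'
python3 -c "
from h import *
st();plan(636.5,-25.2,260,-5.6,16)"
```

```text
clock: 16.55
tool_pos: [403.5, 330.1, 258.6]
tool_rot: [2.341, 2.094, -0.003]
ft_force: [0.2, -0.2, -1.4]
width: 15.5
finger_force: 43.6
t 16.55 [403.5 330.1 258.6] az -6.37 tilt 0.10 w 15.5 ff 43.6 F [ 0.2 -0.2 -1.4]
n 16 dp [-0.0206, 0.0168, -0.0001] rot [-0.0001, 0.0001, -0.0008] speed 26.6 mm/row
```

```bash
python3 -m crank '{"dp":[[-0.0206,0.0168,0],[-0.0206,0.0168,0],[-0.0206,0.0168,0],[-0.0206,0.0168,0],[-0.0206,0.0168,0],[-0.0206,0.0168,0],[-0.0206,0.0168,0],[-0.0206,0.0168,0]],"delta_rot":[[0,0,-0.0008],[0,0,-0.0008],[0,0,-0.0008],[0,0,-0.0008],[0,0,-0.0008],[0,0,-0.0008],[0,0,-0.0008],[0,0,-0.0008]],"grip":[1,1,1,1,1,1,1,1]}'
python3 -m crank '{"dp":[[-0.0206,0.0168,0],[-0.0206,0.0168,0],[-0.0206,0.0168,0],[-0.0206,0.0168,0],[-0.0206,0.0168,0],[-0.0206,0.0168,0],[-0.0206,0.0168,0],[-0.0206,0.0168,0]],"delta_rot":[[0,0,-0.0008],[0,0,-0.0008],[0,0,-0.0008],[0,0,-0.0008],[0,0,-0.0008],[0,0,-0.0008],[0,0,-0.0008],[0,0,-0.0008]],"grip":[1,1,1,1,1,1,1,1]}'
python3 -c "
from edges import *
st();plan(636.5,-25.2,155,-5.6,8)
s=robot.sense()['tool_pos']
for n in('top','side'):
  snap(n,n+'7.png')
  for d in robot.mark_of(n,'roof_long_ridge')[:2]: print(n,d, ray(n,d['pixel'],s[2]-7.5).round(1))
cv2.imwrite('pics/s7c.png',cv2.resize(cv2.imread('pics/side7.png')[100:290,220:420],None,fx=3,fy=3))"
```

```text
clock: 17.55
tool_pos: [519.7, 151.2, 258.5]
tool_rot: [-2.334, -2.102, 0.003]
ft_force: [0.2, 0.3, -1.0]
width: 15.3
finger_force: 43.6
clock: 18.55
tool_pos: [636.6, -26.2, 258.1]
tool_rot: [-2.327, -2.109, 0.003]
ft_force: [-0.1, -0.5, -0.8]
width: 15.7
finger_force: 43.5
t 18.55 [636.6 -26.2 258.1] az -5.63 tilt 0.13 w 15.7 ff 43.5 F [-0.1 -0.5 -0.8]
n 8 dp [0.0001, -0.0, 0.0129] rot [-0.0003, 0.0001, -0.0001] speed 12.9 mm/row
```

```bash
cat >> edges.py <<'E'
def redcheck(f,cam,c,z0,L,az=-5.6,box=None):
    """red extents in picture against those predicted for a roof centred at c with eaves at z0"""
    im=cv2.imread("pics/"+f).astype(int); m=((im[:,:,2]-im[:,:,1]>35)&(im[:,:,1]<40)).astype(np.uint8)
    a=np.radians(az); x=np.array([np.cos(a),np.sin(a)]); y=np.array([-x[1],x[0]])
    P=[np.r_[np.array(c)+u*x+v*y,z0+h] for u,h in((-65.5,0),(65.5,0),(0,78)) for v in(-L/2,L/2)]
    p=proj(cam,P); lo=p.min(0)-15; hi=p.max(0)+15; q=m.copy(); q[:]=0; s=np.s_[int(lo[1]):int(hi[1]),int(lo[0]):int(hi[0])]; q[s]=m[s]
    n,lab,stt,_=cv2.connectedComponentsWithStats(q)
    print(cam,"pred x %.0f-%.0f y %.0f-%.0f"%(p[:,0].min(),p[:,0].max(),p[:,1].min(),p[:,1].max()),"seen",[(b[0],b[0]+b[2],b[1],b[1]+b[3],b[4]) for b in stt[1:] if b[4]>15])
E
python3 -c "
from edges import *
for n in('top','side'): redcheck(n+'7.png',n,(636.6,-26.2),177.5,120)
redcheck('top0.png','top',(404.9,330.4),0,120,-6.5)
redcheck('side0.png','side',(404.9,330.4),0,120,-6.5)
redcheck('top0.png','top',(407.2,-292.2),0,80,-1)
redcheck('side0.png','side',(407.2,-292.2),0,80,-1)
"
```

```text
top pred x 262-309 y 131-179 seen []
side pred x 302-362 y 151-201 seen [(np.int32(305), np.int32(362), np.int32(156), np.int32(201), np.int32(971))]
top pred x 146-195 y 222-266 seen [(np.int32(148), np.int32(194), np.int32(222), np.int32(266), np.int32(1339))]
side pred x 211-252 y 162-199 seen [(np.int32(212), np.int32(251), np.int32(166), np.int32(198), np.int32(504))]
top pred x 356-389 y 219-260 seen [(np.int32(378), np.int32(386), np.int32(221), np.int32(233), np.int32(32)), (np.int32(359), np.int32(380), np.int32(230), np.int32(260), np.int32(268))]
side pred x 219-284 y 285-344 seen [(np.int32(220), np.int32(283), np.int32(290), np.int32(343), np.int32(1464))]
```

View pics/s7c.png

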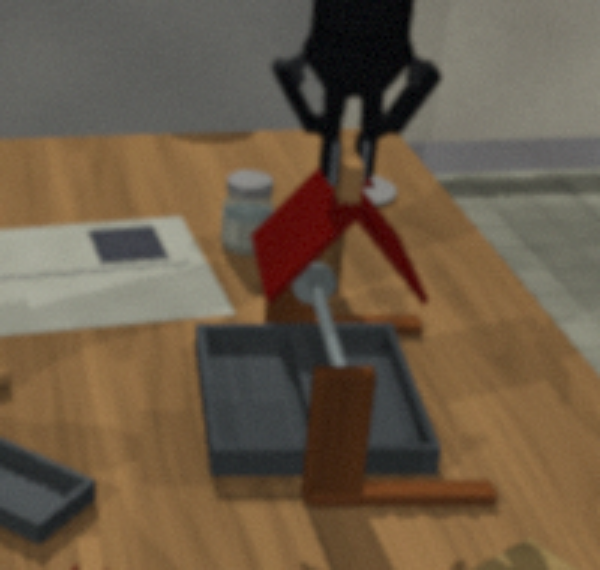

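```bash
python3 -m crank '{"dp":[[0,0,0.015],[0,0,0.02],[0,0,0.02],[0,0,0.02],[0,0,0.015],[0,0,0.01],[0,0,0.005],[0,0,0]],"delta_rot":[[0,0,0],[0,0,0],[0,0,0],[0,0,0],[0,0,0],[0,0,0],[0,0,0],[0,0,0]],"grip":[1,1,1,1,1,1,1,1]}'
python3 -m crank '{"dp":[[0,0,0.003],[0,0,0.003],[0,0,0.003],[0,0,0.002],[0,0,0.002],[0,0,0.002],[0,0,0],[0,0,0]],"delta_rot":[[0,0,0],[0,0,0],[0,0,0],[0,0,0],[0,0,0],[0,0,0],[0,0,0],[0,0,0]],"grip":[1,1,1,1,1,1,1,1]}'
python3 -c "
from edges import *
st();snap('side','s8.png');redcheck('s8.png','side',(636.6,-26.2),58.5,120)"
```

```text
clock: 19.75
tool_pos: [636.8, -25.5, 154.7]
tool_rot: [2.328, 2.109, 0.0]
ft_force: [1.2, -0.2, -1.4]
width: 15.2
finger_force: 43.5
clock: 20.75
tool_pos: [636.8, -25.5, 139.8]
tool_rot: [2.328, 2.109, 0.0]
ft_force: [-0.2, -0.3, -1.0]
width: 15.4
finger_force: 43.5
t 20.75 [636.8 -25.5 139.8] az -5.64 tilt 0.01 w 15.4 ff 43.5 F [-0.2 -0.3 -1. ]
side pred x 300-356 y 192-242 seen [(np.int32(301), np.int32(356), np.int32(197), np.int32(241), np.int32(1025))]
```

```bash
python3 -m crank '{"dp":[[0,0,0.001],[0,0,0.001],[0,0,0.001],[0,0,0.001],[0,0,0],[0,0,0],[0,0,0],[0,0,0]],"delta_rot":[[0,0,0],[0,0,0],[0,0,0],[0,0,0],[0,0,0],[0,0,0],[0,0,0],[0,0,0]],"grip":[1,1,1,1,1,1,1,1]}'
python3 -c "
from edges import *
st()"
```

```text
clock: 21.8
tool_pos: [636.7, -25.4, 137.1]
tool_rot: [-2.328, -2.109, -0.001]
ft_force: [-4.4, 0.7, 10.7]
width: 15.1
finger_force: 45.2
t 21.80 [636.7 -25.4 137.1] az -5.64 tilt 0.06 w 15.1 ff 45.2 F [-4.4  0.7 10.7]
```

```bash
python3 -m crank '{"dp":[[0,-0.0005,-0.001],[0,0,0],[0,0,0],[0,0,0],[0,0,0],[0,0,-0.01],[0,0,-0.03],[0,0,-0.05]],"delta_rot":[[0,0,0],[0,0,0],[0,0,0],[0,0,0],[0,0,0],[0,0,0],[0,0,0],[0,0,0]],"grip":[1,0.5,0.3,0,0,0,0,0]}'
python3 -m crank '{"dp":[[0,0,-0.04],[0,-0.01,-0.02],[0,-0.02,0],[0,-0.03,0],[-0.03,-0.03,0],[-0.03,-0.03,0],[-0.03,-0.03,0],[-0.03,-0.03,0]],"delta_rot":[[0,0,0],[0,0,0],[0,0,0],[0,0,0],[0,0,0],[0,0,0],[0,0,0],[0,0,0]],"grip":[-1,-1,-1,-1,-1,-1,-1,-1]}'
python3 -c "
from edges import *
st();snap('side','s9.png');snap('top','t9.png');redcheck('s9.png','side',(636.6,-26.2),56,120);redcheck('t9.png','top',(636.6,-26.2),56,120);plan(407.2,-292.2,200,-1,8);edges('t9.png',(-90,-75,-55))"
```

```text
clock: 22.8
tool_pos: [635.3, -25.3, 226.8]
tool_rot: [-2.327, -2.108, 0.004]
ft_force: [0.3, 0.1, 0.5]
width: 42.7
finger_force: 0.0
clock: 23.8
tool_pos: [443.1, -127.7, 286.0]
tool_rot: [-2.327, -2.109, 0.001]
ft_force: [-0.2, -0.5, 0.6]
width: 85.2
finger_force: 0.0
t 23.80 [ 443.1 -127.7  286. ] az -5.62 tilt 0.07 w 85.2 ff 0.0 F [-0.2 -0.5  0.6]
side pred x 300-356 y 193-243 seen [(np.int32(301), np.int32(355), np.int32(195), np.int32(242), np.int32(1027))]
top pred x 264-306 y 145-188 seen [(np.int32(264), np.int32(305), np.int32(145), np.int32(188), np.int32(1328))]
n 8 dp [-0.0205, -0.0029, 0.0108] rot [-0.0002, -0.0002, -0.0108] speed 23.4 mm/row
-90 [(np.float64(110.0), 62), (np.float64(-109.5), 45)]
-75 [(np.float64(109.5), 64), (np.float64(-109.5), 46)]
-55 [(np.float64(110.0), 55), (np.float64(-90.0), 43)]
```

```bash
python3 -m crank '{"dp":[[-0.0205,-0.0029,0.0108],[-0.0205,-0.0029,0.0108],[-0.0205,-0.0029,0.0108],[-0.0205,-0.0029,0.0108],[-0.0205,-0.0029,0.0108],[-0.0205,-0.0029,0.0108],[-0.0205,-0.0029,0.0108],[-0.0205,-0.0029,0.0108]],"delta_rot":[[0,0,-0.0095],[0,0,-0.0095],[0,0,-0.0095],[0,0,-0.0095],[0,0,-0.0095],[0,0,-0.0095],[0,0,-0.0095],[0,0,-0.0095]],"grip":[-1,-1,-1,-1,-1,-1,-1,-1]}'
python3 -c "
from edges import *
st();plan(407.2,-292.2,80,-1.5,5)"
```

```text
clock: 24.9
tool_pos: [411.3, -289.0, 199.4]
tool_rot: [-2.244, -2.197, 0.0]
ft_force: [-0.0, 1.0, 0.8]
width: 85.4
finger_force: 0.0
t 24.90 [ 411.3 -289.   199.4] az -1.21 tilt 0.06 w 85.4 ff 0.0 F [-0.   1.   0.8]
n 5 dp [-0.0007, -0.0008, 0.0239] rot [-0.0001, -0.0001, 0.001] speed 23.9 mm/row
```

```bash
python3 -m crank '{"dp":[[-0.0007,-0.0008,0.0239],[-0.0007,-0.0008,0.0239],[-0.0007,-0.0008,0.0239],[-0.0007,-0.0008,0.0239],[-0.0007,-0.0008,0.0239],[0,0,0],[0,0,0],[0,0,0]],"delta_rot":[[0,0,0],[0,0,0],[0,0,0],[0,0,0],[0,0,0],[0,0,0],[0,0,0],[0,0,0]],"grip":[-1,-1,-1,-1,-1,0.3,0.5,0.5]}' 40
python3 -m crank '{"dp":[[0,0,0],[0,0,0],[0,0,0],[0,0,0],[0,0,0],[0,0,0],[0,0,-0.01],[0,0,-0.02]],"delta_rot":[[0,0,0],[0,0,0],[0,0,0],[0,0,0],[0,0,0],[0,0,0],[0,0,0],[0,0,0]],"grip":[1,1,1,1,1,1,1,1]}'
python3 -m crank '{"dp":[[0,0,-0.025],[0,0,-0.03],[0,0,-0.03],[0,0,-0.03],[0,0,-0.025],[0,0,-0.025],[0,0,-0.015],[0,0,0]],"delta_rot":[[0,0,0],[0,0,0],[0,0,0],[0,0,0],[0,0,0],[0,0,0],[0,0,0],[0,0,0]],"grip":[1,1,1,1,1,1,1,1]}'
python3 -c "
from edges import *
st();P=O+80.5*Y;print(P);plan(P[0]+.3,P[1],290,-5.6,16);s=robot.sense()['tool_pos']
for n in('top','side'): snap(n,n+'10.png');redcheck(n+'10.png',n,s[:2],s[2]-80,80,-1.3)"
```

```text
clock: 25.9
tool_pos: [408.0, -292.8, 81.7]
tool_rot: [2.245, 2.196, 0.001]
ft_force: [0.3, -1.1, -0.6]
width: 31.9
finger_force: 0.0
clock: 26.9
tool_pos: [406.7, -292.4, 110.9]
tool_rot: [-2.245, -2.195, 0.001]
ft_force: [-0.1, 0.5, -0.1]
width: 15.1
finger_force: 43.3
clock: 27.9
tool_pos: [407.6, -292.9, 291.5]
tool_rot: [2.245, 2.196, 0.001]
ft_force: [-0.5, 0.4, -1.0]
width: 14.9
finger_force: 43.4
t 27.90 [ 407.6 -292.9  291.5] az -1.28 tilt 0.09 w 14.9 ff 43.4 F [-0.5  0.4 -1. ]
[649.85542343 113.6158057 ]
n 16 dp [0.0262, 0.0137, 0.0001] rot [0.0001, 0.0, 0.0047] speed 29.6 mm/row
top pred x 373-415 y 208-258 seen [(np.int32(375), np.int32(402), np.int32(209), np.int32(230), np.int32(345)), (np.int32(387), np.int32(407), np.int32(234), np.int32(257), np.int32(241))]
side pred x 215-288 y 197-259 seen [(np.int32(215), np.int32(288), np.int32(207), np.int32(259), np.int32(1478)), (np.int32(301), np.int32(303), np.int32(215), np.int32(227), np.int32(17))]
```

```bash
python3 -m crank '{"dp":[[0.0262,0.0137,0],[0.0262,0.0137,0],[0.0262,0.0137,0],[0.0262,0.0137,0],[0.0262,0.0137,0],[0.0262,0.0137,0],[0.0262,0.0137,0],[0.0262,0.0137,0]],"delta_rot":[[0,0,0.0047],[0,0,0.0047],[0,0,0.0047],[0,0,0.0047],[0,0,0.0047],[0,0,0.0047],[0,0,0.0047],[0,0,0.0047]],"grip":[1,1,1,1,1,1,1,1]}'
python3 -m crank '{"dp":[[0.0262,0.0137,0],[0.0262,0.0137,0],[0.0262,0.0137,0],[0.0262,0.0137,0],[0.0262,0.0137,0],[0.0262,0.0137,0],[0.0262,0.0137,0],[0.0262,0.0137,0]],"delta_rot":[[0,0,0.0047],[0,0,0.0047],[0,0,0.0047],[0,0,0.0047],[0,0,0.0047],[0,0,0.0047],[0,0,0.0047],[0,0,0.0047]],"grip":[1,1,1,1,1,1,1,1]}'
python3 -c "
from edges import *
st();plan(649.6,113.8,155,-5.6,7);s=robot.sense()['tool_pos'];snap('side','s11.png');redcheck('s11.png','side',s[:2],s[2]-81,80,-5.6)"
```

```text
clock: 29.0
tool_pos: [524.9, -86.6, 289.5]
tool_rot: [-2.286, -2.153, 0.003]
ft_force: [0.7, -0.1, -0.6]
width: 14.9
finger_force: 43.4
clock: 30.0
tool_pos: [650.3, 113.8, 288.9]
tool_rot: [-2.327, -2.109, 0.004]
ft_force: [0.2, -0.4, -0.8]
width: 15.0
finger_force: 43.3
t 30.00 [650.3 113.8 288.9] az -5.61 tilt 0.15 w 15.0 ff 43.3 F [ 0.2 -0.4 -0.8]
n 7 dp [0.0, -0.0001, 0.0191] rot [-0.0003, 0.0002, -0.0] speed 19.1 mm/row
side pred x 299-350 y 124-162 seen [(np.int32(300), np.int32(349), np.int32(128), np.int32(161), np.int32(444))]
```

```bash
python3 -m crank '{"dp":[[0,0,0.015],[0,0,0.025],[0,0,0.025],[0,0,0.025],[0,0,0.02],[0,0,0.015],[0,0,0.009],[0,0,0]],"delta_rot":[[0,0,0],[0,0,0],[0,0,0],[0,0,0],[0,0,0],[0,0,0],[0,0,0],[0,0,0]],"grip":[1,1,1,1,1,1,1,1]}'
python3 -m crank '{"dp":[[0,-0.0005,0.003],[0,0,0.003],[0,0,0.003],[0,0,0.002],[0,0,0.002],[0,0,0.001],[0,0,0.001],[0,0,0]],"delta_rot":[[0,0,0],[0,0,0],[0,0,0],[0,0,0],[0,0,0],[0,0,0],[0,0,0],[0,0,0]],"grip":[1,1,1,1,1,1,1,1]}'
python3 -c "
from edges import *
st()"
```

```text
clock: 31.05
tool_pos: [650.2, 113.0, 156.4]
tool_rot: [-2.327, -2.11, 0.001]
ft_force: [-0.3, -0.7, -0.2]
width: 15.1
finger_force: 43.4
clock: 32.05
tool_pos: [649.8, 113.1, 141.7]
tool_rot: [-2.327, -2.11, 0.0]
ft_force: [-0.2, -0.3, -0.7]
width: 15.3
finger_force: 43.4
t 32.05 [649.8 113.1 141.7] az -5.59 tilt 0.01 w 15.3 ff 43.4 F [-0.2 -0.3 -0.7]
```

```bash
python3 -m crank '{"dp":[[0,0,0.001],[0,0,0.001],[0,0,0.001],[0,0,0.001],[0,0,0],[0,0,0],[0,0,0],[0,0,0]],"delta_rot":[[0,0,0],[0,0,0],[0,0,0],[0,0,0],[0,0,0],[0,0,0],[0,0,0],[0,0,0]],"grip":[1,1,1,1,1,1,1,1]}'
python3 -c "
from edges import *
st()"
```

```text
clock: 33.05
tool_pos: [650.7, 113.1, 138.4]
tool_rot: [2.326, 2.11, 0.002]
ft_force: [4.3, -0.0, 5.2]
width: 15.2
finger_force: 44.2
t 33.05 [650.7 113.1 138.4] az -5.60 tilt 0.11 w 15.2 ff 44.2 F [ 4.3 -0.   5.2]
```

```bash
python3 -m crank '{"dp":[[0,0.0006,0],[0,0.0006,0.0005],[0,0,0.0005],[0,0,0.0005],[0,0,0],[0,0,0],[0,0,0],[0,0,0]],"delta_rot":[[0,0,0],[0,0,0],[0,0,0],[0,0,0],[0,0,0],[0,0,0],[0,0,0],[0,0,0]],"grip":[1,1,1,1,1,1,1,1]}'
python3 -c "
from edges import *
st()"
```

```text
clock: 34.05
tool_pos: [651.1, 113.1, 138.0]
tool_rot: [-2.327, -2.11, -0.002]
ft_force: [-1.2, 0.1, 15.3]
width: 14.9
finger_force: 45.8
t 34.05 [651.1 113.1 138. ] az -5.59 tilt 0.07 w 14.9 ff 45.8 F [-1.2  0.1 15.3]
```

Seated and centred; release and withdraw.

```bash
python3 -m crank '{"dp":[[0,0,-0.002],[0,0,0],[0,0,0],[0,0,0],[0,0,0],[0,0,-0.01],[0,0,-0.03],[0,0,-0.05]],"delta_rot":[[0,0,0],[0,0,0],[0,0,0],[0,0,0],[0,0,0],[0,0,0],[0,0,0],[0,0,0]],"grip":[1,0.5,0.3,0,0,0,0,0]}'
python3 -m crank '{"dp":[[0,0,-0.04],[0,-0.01,-0.02],[0,-0.02,0],[0,-0.03,0],[0.03,-0.03,0],[0.03,-0.03,0],[0.03,-0.03,0],[0.02,-0.02,0]],"delta_rot":[[0,0,0],[0,0,0],[0,0,0],[0,0,0],[0,0,0],[0,0,0],[0,0,0],[0,0,0]],"grip":[-1,-1,-1,-1,-1,-1,-1,-1]}'
python3 -c "
from edges import *
st();snap('side','s12.png');snap('top','t12.png')
redcheck('s12.png','side',(650.5,113.1),56,80);redcheck('t12.png','top',(650.5,113.1),56,80)
redcheck('t12.png','top',(636.6,-26.2),56,120);redcheck('s12.png','side',(636.6,-26.2),56,120);edges('t12.png',(-95,-90,-75))
im=cv2.imread('pics/t12.png');
for y in (-95,-60,-30,0,30,60,95):
  t=np.arange(-110,-90,1.);v=[]
  for f in('t6.png','t12.png'):
    g=cv2.imread('pics/'+f).astype(np.float32);g=g[:,:,2]-g[:,:,0];px=proj('top',[np.r_[O+u*X+y*Y,28] for u in t]).astype(np.float32);q=cv2.remap(g,px[:,:1],px[:,1:],1).ravel();v.append(t[np.argmax(q<20)])
  print(y,v)
"
```

```text
clock: 35.05
tool_pos: [650.1, 113.0, 228.4]
tool_rot: [-2.326, -2.11, 0.004]
ft_force: [0.8, -0.0, 0.9]
width: 42.4
finger_force: 0.0
clock: 36.05
tool_pos: [490.0, 240.6, 287.7]
tool_rot: [-2.324, -2.112, 0.002]
ft_force: [1.3, -0.3, -0.1]
width: 85.0
finger_force: 0.0
t 36.05 [490.  240.6 287.7] az -5.46 tilt 0.09 w 85.0 ff 0.0 F [ 1.3 -0.3 -0.1]
side pred x 296-344 y 174-211 seen [(np.int32(298), np.int32(322), np.int32(177), np.int32(210), np.int32(366)), (np.int32(327), np.int32(333), np.int32(183), np.int32(189), np.int32(19)), (np.int32(301), np.int32(350), np.int32(190), np.int32(225), np.int32(825))]
top pred x 224-254 y 142-184 seen [(np.int32(224), np.int32(255), np.int32(142), np.int32(183), np.int32(812)), (np.int32(264), np.int32(269), np.int32(145), np.int32(185), np.int32(153))]
top pred x 264-306 y 145-188 seen [(np.int32(248), np.int32(255), np.int32(143), np.int32(183), np.int32(150)), (np.int32(264), np.int32(305), np.int32(145), np.int32(188), np.int32(1319))]
side pred x 300-356 y 193-243 seen [(np.int32(298), np.int32(322), np.int32(178), np.int32(210), np.int32(363)), (np.int32(327), np.int32(333), np.int32(183), np.int32(189), np.int32(19)), (np.int32(301), np.int32(355), np.int32(190), np.int32(242), np.int32(1116))]
-95 [(np.float64(109.5), 67), (np.float64(-109.5), 45)]
-90 [(np.float64(110.0), 65), (np.float64(-109.5), 46)]
-75 [(np.float64(109.5), 66), (np.float64(-109.5), 48)]
-95 [np.float64(-103.0), np.float64(-103.0)]
-60 [np.float64(-102.0), np.float64(-102.0)]
-30 [np.float64(-102.0), np.float64(-102.0)]
0 [np.float64(-101.0), np.float64(-101.0)]
30 [np.float64(-101.0), np.float64(-101.0)]
60 [np.float64(-101.0), np.float64(-101.0)]
95 [np.float64(-100.0), np.float64(-100.0)]
```

```bash
python3 -c "
from edges import *
g=cv2.imread('pics/t6.png').astype(np.float32);G=g[:,:,1];g=g[:,:,2]-g[:,:,0]
f=lambda im,u,y:cv2.remap(im,*[a for a in np.split(proj('top',[np.r_[O+q*X+y*Y,28] for q in u]).astype(np.float32),2,axis=1)],1).ravel()
ys=np.arange(-100,101,10.);b=[];s=[];fr=[]
for y in ys:
  t=np.arange(85,115,.25);q=f(g,t,y);b.append(t[np.argmax(q>20)])
  t=np.arange(-115,-90,.25);q=f(g,t,y);fr.append(t[np.argmax(q<20)])
  t=np.arange(-20,0,.25);q=f(G,t,y);s.append(t[np.argmin(q)])
for n,v in(('back',b),('front',fr),('seam',s)): print(n,v[::3],np.degrees(np.polyfit(ys,v,1)[0]),np.median(v))
s0=cv2.imread('pics/top0.png')
"
```

```text
back [np.float64(99.75), np.float64(100.0), np.float64(100.25), np.float64(101.0), np.float64(101.25), np.float64(100.5), np.float64(100.75)] 0.3497274853395956 100.75
front [np.float64(-103.25), np.float64(-102.75), np.float64(-102.0), np.float64(-102.0), np.float64(-101.5), np.float64(-101.5), np.float64(-101.5)] 0.5562155218964825 -102.0
seam [np.float64(-10.75), np.float64(-10.0), np.float64(-9.0), np.float64(-8.25), np.float64(-10.5), np.float64(-9.5), np.float64(-8.75)] 0.2790378872390374 -9.5
```

```bash
python3 -c "
from h import *
print(robot.job_done())"
```

```text
the job is handed in; nothing more can be done
None
```

The job was handed in at about 36 s of the 72 s allowed. The tray is butted flush and in line against the rack's tray to within camera accuracy (about 1 mm), and it was still closed up after both roofs were hung. The long roof hangs in the long bay and the short roof in the short bay; the bystanders were left alone.

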